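Bring the tall jar round to the reader and read it

ROBOT

A 6-joint arm with a two-finger parallel gripper is mounted at the origin on the work surface. World frame = base frame: x ahead of the robot, y to its left, z up, the work surface at z = 0. Lengths are in mm, angles in degrees, forces in N, time in s.
With the tool pointing down it reaches from about 350 to 850 mm from the base axis. Payload 8.1 kg.
Tool frame: the origin (TCP) lies on the centre line of the jaws, within the pads' length; the fingertips stand 14 mm ahead of it and the grasp point (between the pads) lies 5 mm behind it; z points along the fingers, y is the line along which they close (so a half turn about z gives the same grasp; the last joint's range is limited). The gripper opens to 85 mm and grips with 20 to 120 N. Pads are 22 mm wide; open, the fingers measure 114 mm over their backs; the gripper's body (76 mm by 85 mm) begins 54 mm behind the grasp point. The pads swing forward as they close: fully open they stand 13 mm farther back than shut.
Start: joints at [61.857, 7.471, 85.268, -0, 87.261, -4.893], TCP at [236.832, 551.286, 245.292] pointing down, gripper open.
Joint ranges: [-169.43, 169.43], [-51.17, 129.36], [1.28, 143.12], [-76.62, 256.62], [0, 156.53], [-152.29, 152.29]. Speed limits (degrees/s): [136.94, 136.94, 159.86, 180, 180, 180].

INTERFACE

Orientations are given as [roll, pitch, yaw] about the fixed x, y, z axes, in that order (R = Rz(yaw) Ry(pitch) Rx(roll)).
In Python, from bench import sense, snapshot, camera_info, hand_in gives the robot as it stands. The module is installed in compiled form; this text tells all that it offers.
- The arm moves only by the tool apply_moves, never from a script. Its argument "deltas" is a list of rows, each a list of 7 numbers: the shift along the tool's x, y, z scaled (see below), then the turn, a rotation vector about the tool's x, y, z scaled (see below), then the opening, from 0 (shut) to 1 (fully open). In form: [[dx, dy, dz, ax, ay, az, claw], ...]. A call has 1 to 8 rows; each row shifts and turns the commanded pose from where the row before left it, along the tool's axes as they then stand; what a row does not reach is not made up. The controller multiplies each number of a shift by 0.03 m and each number of a turn by 0.08 rad. A row lasts 1/8 s, in which the tool goes at most 62.5 mm and 10.7 degrees, less where a joint would pass 70% of its speed; a pose out of reach is approached as far as the arm can. A call with a number of a shift or a turn outside -1 to 1 is refused whole. A call with a gripper value outside its range is refused whole. The fingers move at their own pace and stop on an object; "grip_force" is the grip in N (left out, the last holds). Time passes only in rows, so rows that do not move let the fingers close. It gives the time, the measured TCP pose, the force, the opening and the grip force at its end, in the units of the state.
- sense(): the state, without advancing time (a new reading comes with each control period).
- snapshot(name): name is "scene" or "top"; returns the picture (420x560x3 uint8, red, green, blue); there is no depth.
- camera_info(name): a dict with "vertical_fov" (degrees; the focal length in pixels is half the picture's height over the tangent of half this angle, whatever the lens; pixels are square), "cx", "cy" (the principal point, pixels), "origin" and "rotation" of the camera in the world. Camera axes: x right, y up, looking along -z (the intrinsics and any distortion apply to the point x, -y, -z); pixel columns grow to the right and rows downward; lengths in mm; the calibration is good to about 2 mm. A picture is of the moment at which its call begins. camera_info takes no time and is no camera call.
- hand_in(): hands the job in; it is judged then, once.
The state is a dict: "time": time; "joint_pos": joint angles; "qd": joint speeds; "joint_efforts": joint torques, N m; "tool_pos": TCP position; "tcp_rot": TCP orientation; "ft_force": force on the tool from outside, world axes, zero at the start; "wrist_torque": the same for the moment, N m; "finger_gap": finger opening in mm; "grip_force": force on a finger pad.
Only numpy, scipy, OpenCV 4.12 (cv2) and the standard library are available. Lean on these libraries where they do the work, as an engineer would, in place of code of your own. Each camera call takes 0.05 s, during which the arm holds its last target. There are 200 camera calls.

TASK

At the food pantry's checking station, push the carousel round by its spokes with a fingertip until the tall jar riding on it stands squarely in front of the reader head, let it come to rest there, and only then press the read button on its desk box fully down and let go. The jars and the tin ride on the carousel: do not touch, tip, or lift them, and leave everything else on the table where it stands.

Things in the scene. Friction and masses are not known exactly. Their poses are not given: they have to be found in the camera images.
- wheel: The carousel: white disc 190 mm across, 12 mm thick, turning several turns either way about a vertical axis through a 28 mm hub. About 2 N on a spoke end turns it; it stays where left, without coasting. Origin on the axis at the disc's underside, 18 mm above the table; z up; its four spokes lie along its +x, +y, -x, -y. A jar or tin rides loose in each quarter, about 60 mm from the axis.
- spoke_end (a point): Outer end of the spoke on the wheel's +x axis, on the spoke's centre line, 150 mm from the axis and 48 mm above the table. All four spokes are alike: level dark steel round bars, 12 mm thick, from the hub over the disc to this distance, the last 55 mm standing out past the disc with nothing under them.
- scan_spot (a point): The point in front of the reader head where the tall jar must stand: on the disc's top surface (30 mm above the table), 60 mm from the carousel's axis, on the line from the axis to the reader's post. It is fixed and does not turn with the carousel.
- station: Fixed steel foot under the carousel, with an arm along its +x to the reader: a post 205 mm from the carousel's axis bearing a grey box head (45 x 50 x 36 mm) that looks back at the carousel, 103 mm tall in all. Origin on the carousel's axis, on the table. The spokes pass inside the post; a finger pushing a spoke past the post would hit it.
- tall_jar: The tall jar on the carousel: amber with a red lid, 48 mm across, 72 mm high, the tallest thing riding there. Origin at the centre of its underside, z up.
- squat_jar: Wide low jar on the carousel, amber with a red lid, 54 mm across, 40 mm high. Origin at the centre of its underside, z up.
- small_jar: Small jar on the carousel, amber with a red lid, 42 mm across, 44 mm high. Origin at the centre of its underside, z up.
- flat_tin: Low tin on the carousel, 54 mm across, 30 mm high. Origin at the centre of its underside, z up.
- read_button_top (a point): Centre of the top face of the read button: a round grey push button 34 mm across, in a black housing on a fixed grey desk box 90 mm square and 30 mm high, to the left or the right of the carousel. It is pressed straight down and springs back.
- read_button (a joint): Travel of the read button (m): 0 up, 0.006 fully down (about 4 N).
- desk_box: The fixed grey desk box under the read button, 90 x 90 x 30 mm. Origin at the centre of its underside.
- tape_roll: Bystander: a cardboard roll 90 mm across, 48 mm high, standing flat on the table. Origin at the centre of its underside.
- spare_jar: Bystander: a jar like the tall one, 48 mm across, 72 mm high, but standing on the table beside the carousel. Origin at the centre of its underside.
- soup_can: Bystander: a can on the table, 68 mm across, 105 mm high. Origin at the centre of its underside.
- bean_can: Bystander: a can on the table, 68 mm across, 85 mm high. Origin at the centre of its underside.
- pasta_box: Bystander: a blue carton lying on the table, 50 x 130 x 55 mm. Origin at the centre of its underside.
- marker_brush: Bystander: a hand brush 160 mm long lying on the table. Origin at its underside.

How it is judged:
By the outcome, as a careful person would: the job done as asked, in the order asked, and still so for the second after the job is handed in, with the robot touching nothing.
It also fails if it takes over 64 s, if anything falls off the work surface, if the arm or the gripper's body presses on something with over 40 N, if the wrist force passes 120 N, or if a joint passes its speed limit or range.

## Working session

There is one attempt and no reset: what is moved stays moved. The work goes in short steps, Python scripts to look and compute and a tool call to move; the robot and the scene stay as the last step left them, time stands still between calls to the robot, and variables do not carry over. Pictures are saved under pics/ and viewed, at most 10 in all, crops included, and the job is handed in when it is done.

Besides the shell and the picture viewer there is one more tool, called after "Request:" as a command line: name --pt "numbers of a row" for each row, then --argument value for the rest. apply_moves: Moves the arm, as the interface text tells. Its arguments: {"type":"object","properties":{"deltas":{"type":"array"},"grip_force":{"type":"number"}},"required":["deltas"]}

```bash
mkdir -p pics; python3 - <<'E'
from bench import *
import cv2
for n in ("scene","top"):
    cv2.imwrite(f"pics/{n}0.png",snapshot(n)[:,:,::-1]); print(camera_info(n))
s=sense();print({k:s[k] for k in("time","tool_pos","tcp_rot","ft_force","finger_gap")})
E
```

```text
{'vertical_fov': 43.48526848094068, 'cx': 283.68662498728435, 'cy': 206.0327197268872, 'origin': array([1106.94149059,  167.95272458, 1096.55854666]), 'rotation': array([ 30.17455215,  -0.8893382 , 108.65394642])}
{'vertical_fov': 47.277833715324654, 'cx': 271.1228303310424, 'cy': 211.78722818202925, 'origin': array([ 278.94714252,   -6.36393866, 1310.54185727]), 'rotation': array([ 10.02827958,   0.70515055, -90.82456512])}
{'time': 0.1, 'tool_pos': array([236.60500873, 550.85743346, 244.33500287]), 'tcp_rot': array([-1.79903044e+02, -7.83859967e-03,  1.56749430e+02]), 'ft_force': array([0.26693379, 0.93324936, 0.42304222]), 'finger_gap': 85.34633847880187}
```

View pics/top0.png

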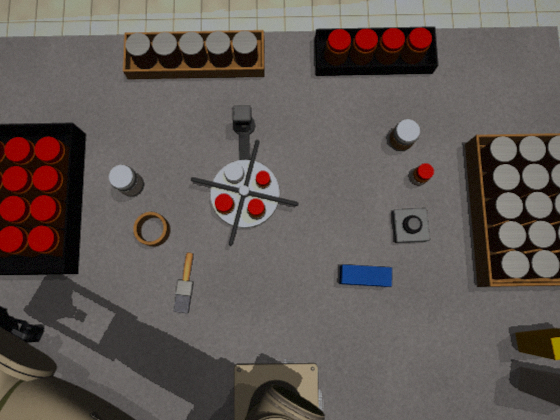

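View pics/scene0.png

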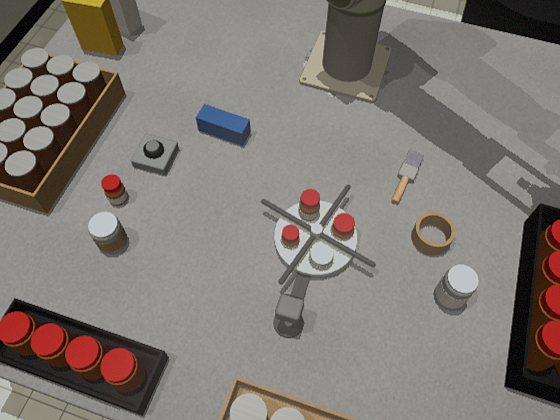

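The top view shows the hub near (244,190), the reader at (242,115) straight ahead (+x), the tall jar at about (256,208), which is (310,200) in the scene view, and the button at (412,224). Next I'll measure these precisely.

```bash
cat > h.py <<'E'
import numpy as np, cv2
from bench import *
from scipy.spatial.transform import Rotation as Ro
def cam(n):
    c=camera_info(n); f=210/np.tan(np.radians(c["vertical_fov"])/2)
    return c,f,Ro.from_euler("xyz",c["rotation"],degrees=True).as_matrix()
def pix(n,u,v,z):
    c,f,R=cam(n); d=R@np.array([(u-c["cx"])/f,-(v-c["cy"])/f,-1]); o=np.array(c["origin"])
    return o+d*(z-o[2])/d[2]
def proj(n,p):
    c,f,R=cam(n); q=R.T@(np.array(p)-c["origin"]); return c["cx"]+f*q[0]/-q[2], c["cy"]-f*q[1]/-q[2]
def blobs(img,roi,lo=110):
    x0,y0,x1,y1=roi; m=((img[...,0]>lo)&(img[...,1]<70)&(img[...,2]<70)).astype(np.uint8)[y0:y1,x0:x1]
    n,l,s,c=cv2.connectedComponentsWithStats(m)
    return [(c[i]+[x0,y0],s[i,4]) for i in range(1,n) if s[i,4]>30]
ROI={"top":(190,130,300,250),"scene":(260,170,380,280)}
def crop(n,roi,name,k,img=None):
    x0,y0,x1,y1=roi; i=snapshot(n) if img is None else img
    cv2.imwrite(name,cv2.resize(i[y0:y1,x0:x1,::-1],None,fx=k,fy=k,interpolation=cv2.INTER_CUBIC))
E
python3 - <<'E'
from h import *
for n in ROI:
    i=snapshot(n); 
    for c,a in blobs(i,ROI[n]): print(n,c.round(1),a,[ (z,pix(n,*c,z)[:2].round(0)) for z in(70,74,102)])
print("hub",pix("top",244,190,54),pix("scene",317,230,54),"btn",pix("top",412,224,45),pix("scene",152,148,45))
a=snapshot("top")[90:255,180:310,::-1];b=snapshot("scene")[180:345,250:390,::-1]
f=lambda q:cv2.resize(q,(390,495),interpolation=cv2.INTER_CUBIC)
cv2.imwrite("pics/c1.png",np.hstack([f(a),f(b)]))
b=snapshot("top")[190:260,370:460,::-1];b2=snapshot("scene")[120:190,110:200,::-1]
cv2.imwrite("pics/c2.png",np.hstack([cv2.resize(q,None,fx=4,fy=4) for q in(b,b2)]))
E
```

```text
top [262.5 177.3] 143 [(70, array([592.,  27.])), (74, array([591.,  27.])), (102, array([584.,  27.]))]
top [223.3 202. ] 239 [(70, array([527., 132.])), (74, array([526., 131.])), (102, array([520., 128.]))]
top [255.5 206.2] 200 [(70, array([514.,  47.])), (74, array([513.,  46.])), (102, array([508.,  45.]))]
scene [310.  197.1] 200 [(70, array([494.,  41.])), (74, array([497.,  42.])), (102, array([513.,  45.]))]
scene [344.  221.9] 221 [(70, array([531., 132.])), (74, array([533., 132.])), (102, array([549., 133.]))]
scene [290.3 231.2] 92 [(70, array([592.,  26.])), (74, array([594.,  27.])), (102, array([608.,  31.]))]
hub [561.9327736   77.82079978  54.        ] [561.61283855  79.49472457  54.        ] btn [ 463.80501881 -367.84658662   45.        ] [ 472.3759007  -370.53078438   45.        ]
```

View pics/c1.png

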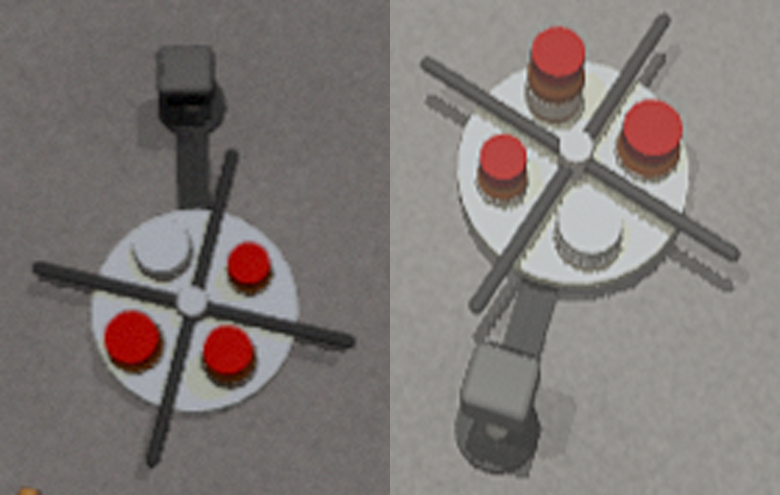

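View pics/c2.png

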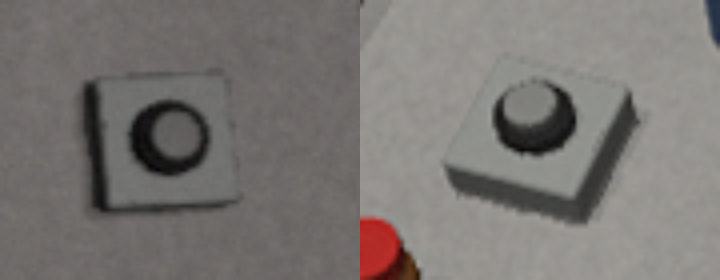

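```bash
cat >> h.py <<'E'
def tri(a,b):
    from scipy.optimize import least_squares
    r=least_squares(lambda p:np.r_[np.subtract(proj("top",p),a),np.subtract(proj("scene",p),b)],[500,0,60]); return r.x.round(1),r.fun.round(1)
E
python3 - <<'E'
from h import *
S=lambda x,y:((x-390)/2.786+250,y/3+180); T=lambda x,y:(x/3+180,y/3+90)
for nm,a,b in [("e1",(232,152),(474,305)),("e2",(350,342),(427,63)),("e3",(152,463),(663,18)),("e4",(37,267),(735,253)),("hub",(193,302),(576,147)),("head",(186,69),(502,380)),("tall",(229,349.5),(557,52))]:
    t=T(*a); print(nm,tri(t,S(*b)), pix("top",*t,48)[:2].round(1),pix("scene",*S(*b),48)[:2].round(1))
print("disc",pix("top",*T(195,310),30),"btn",tri((414.5,223.8),(152.5,146.5)))
E
```

```text
e1 (array([702. ,  40.7,  46.2]), array([ 0.1, -0. ,  0.1,  0. ])) [701.3  41. ] [702.7  40.7]
e2 (array([523.5, -62.4,  41.9]), array([-0.2,  0.1, -0.2, -0. ])) [522.5 -62.8] [526.8 -60.6]
e3 (array([417.7, 114.3,  41. ]), array([ 0.2, -0. ,  0.2,  0. ])) [416.8 114.2] [422.3 114.3]
e4 (array([596.9, 219.7,  44.6]), array([-0.3,  0.1, -0.2, -0. ])) [596.2 218.2] [598.5 220. ]
hub (array([559.8,  77.7,  54.6]), array([-0.3,  0.1, -0.3, -0. ])) [561.4  77.3] [556.2  77.7]
head (array([763.9,  81.3,  93. ]), array([-0.6,  0.1, -0.5, -0.1])) [782.2  82.8] [748.3  78.3]
tall (array([508.8,  43.9,  93.3]), array([-0.2,  0. , -0.1, -0. ])) [517.5  45.4] [481.8  38.6]
disc [557.97073646  76.73823007  30.        ] btn (array([ 464.7, -375.1,   39.6]), array([-0.4,  0.1, -0.4, -0.1]))
```

```bash
cat >> h.py <<'E'
C=np.array([559.8,77.8])
def rows(pts,start=None):
    s=sense(); p=np.array(s["tool_pos"] if start is None else start); R=Ro.from_euler("xyz",s["tcp_rot"],degrees=True).as_matrix()
    R=Ro.from_euler("xyz",[180,0,s["tcp_rot"][2]],degrees=True).as_matrix()
    for q in pts:
        d=(R.T@(np.array(q)-p)/30).round(2); print(list(d)); p=p+R@d*30
def arc(a0,a1,n,r=125,z=53):
    return [[*(C+r*np.array([np.cos(t),np.sin(t)])),z] for t in np.radians(np.linspace(a0,a1,n+1)[1:])]
E
python3 - <<'E'
from h import *
s=sense()
a=arc(50,50,1)[0]; print(a)
p=[a[0],a[1],200]; d=np.array(p)-s["tool_pos"]
rows([p]); print("down",(200-53)/30); rows(arc(50,206,40),a)
E
```

```text
[np.float64(640.1484512108174), np.float64(173.55555538987227), 53]
[np.float64(-17.32), np.float64(-6.26), np.float64(1.5)]
down 4.9
[np.float64(0.27), np.float64(0.07), np.float64(0.0)]
[np.float64(0.28), np.float64(0.06), np.float64(0.0)]
[np.float64(0.28), np.float64(0.03), np.float64(0.0)]
[np.float64(0.29), np.float64(0.02), np.float64(0.0)]
[np.float64(0.28), np.float64(-0.01), np.float64(-0.0)]
[np.float64(0.28), np.float64(-0.02), np.float64(-0.0)]
[np.float64(0.28), np.float64(-0.04), np.float64(-0.0)]
[np.float64(0.28), np.float64(-0.06), np.float64(-0.0)]
[np.float64(0.27), np.float64(-0.08), np.float64(-0.0)]
[np.float64(0.27), np.float64(-0.1), np.float64(-0.0)]
[np.float64(0.26), np.float64(-0.12), np.float64(-0.0)]
[np.float64(0.25), np.float64(-0.13), np.float64(-0.0)]
[np.float64(0.24), np.float64(-0.15), np.float64(-0.0)]
[np.float64(0.23), np.float64(-0.17), np.float64(-0.0)]
[np.float64(0.22), np.float64(-0.18), np.float64(-0.0)]
[np.float64(0.2), np.float64(-0.2), np.float64(-0.0)]
[np.float64(0.19), np.float64(-0.21), np.float64(-0.0)]
[np.float64(0.18), np.flo
[... 573 characters left out ...]
 np.float64(-0.0)]
[np.float64(-0.02), np.float64(-0.28), np.float64(-0.0)]
[np.float64(-0.04), np.float64(-0.28), np.float64(-0.0)]
[np.float64(-0.06), np.float64(-0.28), np.float64(-0.0)]
[np.float64(-0.08), np.float64(-0.27), np.float64(-0.0)]
[np.float64(-0.09), np.float64(-0.27), np.float64(-0.0)]
[np.float64(-0.12), np.float64(-0.26), np.float64(-0.0)]
[np.float64(-0.13), np.float64(-0.25), np.float64(-0.0)]
[np.float64(-0.15), np.float64(-0.24), np.float64(-0.0)]
[np.float64(-0.17), np.float64(-0.23), np.float64(-0.0)]
[np.float64(-0.18), np.float64(-0.22), np.float64(-0.0)]
[np.float64(-0.19), np.float64(-0.2), np.float64(-0.0)]
[np.float64(-0.21), np.float64(-0.2), np.float64(-0.0)]
```

Request:
apply_moves --pt "-0.9 -0.3 0 0 0 0 0" --pt "-0.97 -0.35 0 0 0 0 0" --pt "-0.97 -0.35 0 0 0 0 0" --pt "-0.97 -0.35 0 0 0 0 0" --pt "-0.97 -0.35 0 0 0 0 0" --pt "-0.97 -0.35 0 0 0 0 0" --pt "-0.97 -0.35 0 0 0 0 0" --pt "-0.97 -0.35 0 0 0 0 0" --grip_force 40

```text
time: 1.4
tool_pos: [416.9, 383.7, 245.4]
tcp_rot: [180.0, 0.0, 156.8]
ft_force: [0.7, 0.6, 0.0]
finger_gap: -0.7
grip_force: 0.0
```

Request:
apply_moves --pt "-0.97 -0.35 0.2 0 0 0 0" --pt "-0.97 -0.35 0.2 0 0 0 0" --pt "-0.97 -0.35 0.2 0 0 0 0" --pt "-0.97 -0.35 0.2 0 0 0 0" --pt "-0.97 -0.35 0.2 0 0 0 0" --pt "-0.97 -0.35 0.2 0 0 0 0" --pt "-0.97 -0.35 0.2 0 0 0 0" --pt "-0.97 -0.35 0.1 0 0 0 0"

```text
time: 2.4
tool_pos: [597.5, 214.5, 199.8]
tcp_rot: [-180.0, -0.0, 156.7]
ft_force: [0.6, 0.2, 0.2]
finger_gap: 0.3
grip_force: 0.0
```

Request:
apply_moves --pt "-0.97 -0.35 0 0 0 0 0" --pt "-0.9 -0.4 0 0 0 0 0" --pt "0 0 0 0 0 0 0"

```text
time: 2.78
tool_pos: [640.6, 170.7, 200.0]
tcp_rot: [-180.0, 0.0, 156.6]
ft_force: [0.4, 0.6, -0.3]
finger_gap: 0.3
grip_force: 0.0
```

Request:
apply_moves --pt "0 0 0.9 0 0 0 0" --pt "0 0 1 0 0 0 0" --pt "0 0 1 0 0 0 0" --pt "0 0 0.9 0 0 0 0" --pt "0 0 0.6 0 0 0 0" --pt "0 0 0.4 0 0 0 0" --pt "0 0 0.1 0 0 0 0" --pt "0 0 0 0 0 0 0"

```text
time: 3.78
tool_pos: [640.1, 172.7, 54.1]
tcp_rot: [180.0, 0.0, 156.7]
ft_force: [0.2, -0.5, -0.2]
finger_gap: 0.0
grip_force: 0.0
```

```bash
python3 - <<'E'
from h import *
a=snapshot("top")[90:255,180:310,::-1];b=snapshot("scene")[180:345,250:390,::-1]
f=lambda q:cv2.resize(q,(390,495),interpolation=cv2.INTER_CUBIC)
cv2.imwrite("pics/c3.png",np.hstack([f(a),f(b)])); print(sense()["tool_pos"])
E
```

```text
[640.47996493 172.65006317  54.55055559]
```

View pics/c3.png

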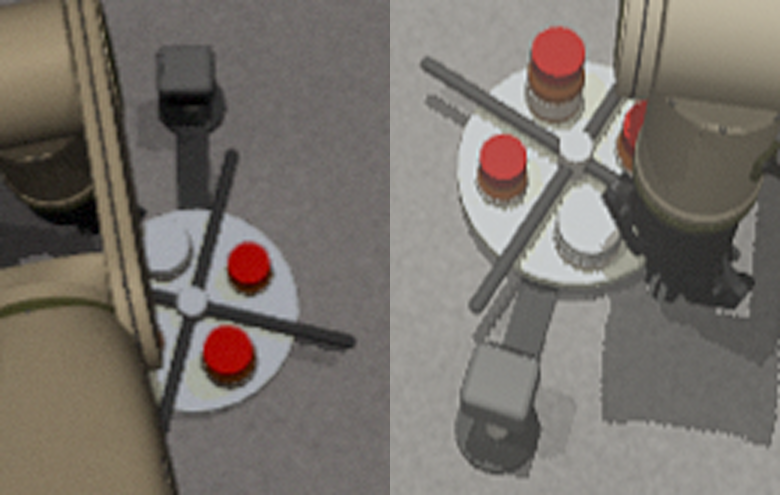

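The finger is down between the spokes, clear of the tin, and the wheel hasn't moved. Now I'll push it round.

Request:
apply_moves --pt "0.15 0.04 0.03 0 0 0 0" --pt "0.28 0.06 0 0 0 0 0" --pt "0.28 0.05 0 0 0 0 0" --pt "0.28 0.03 0 0 0 0 0" --pt "0.28 0.01 0 0 0 0 0" --pt "0.28 -0.01 0 0 0 0 0" --pt "0.28 -0.03 0 0 0 0 0" --pt "0.28 -0.05 0 0 0 0 0"

```text
time: 4.88
tool_pos: [582.4, 200.3, 52.6]
tcp_rot: [180.0, 0.0, 156.7]
ft_force: [2.1, -1.1, 1.5]
finger_gap: -0.1
grip_force: 1.0
```

Request:
apply_moves --pt "0.28 -0.07 0 0 0 0 0" --pt "0.27 -0.09 0 0 0 0 0" --pt "0.27 -0.11 0 0 0 0 0" --pt "0.26 -0.13 0 0 0 0 0" --pt "0.25 -0.14 0 0 0 0 0" --pt "0.24 -0.16 0 0 0 0 0" --pt "0.22 -0.18 0 0 0 0 0" --pt "0.21 -0.19 0 0 0 0 0"

```text
time: 5.88
tool_pos: [514.4, 194.4, 52.4]
tcp_rot: [180.0, 0.0, 156.7]
ft_force: [2.4, 0.1, 0.7]
finger_gap: 0.0
grip_force: 1.1
```

```bash
python3 - <<'E'
from h import *
p=sense()["tool_pos"]; d=p[:2]-C; print(p,np.hypot(*d),np.degrees(np.arctan2(d[1],d[0])),sense()["ft_force"])
for n in ROI:
    for c,a in blobs(snapshot(n),ROI[n]):
        for z in (74,102):
            q=pix(n,*c,z)[:2]-C; print(n,c.round(1),a,z,np.hypot(*q).round(1),np.degrees(np.arctan2(q[1],q[0])).round(1))
E
```

```text
[514.36948305 194.35318849  52.44647239] 125.09427491603509 111.29501901223415 [2.38712472 0.08352732 0.73532571]
top [248.  167.8] 140 74 59.3 -11.8
top [248.  167.8] 140 102 52.3 -15.3
top [265.7 191.1] 196 74 59.0 -96.0
top [265.7 191.1] 196 102 60.5 -101.8
top [238.2 212.3] 240 74 63.5 167.2
top [238.2 212.3] 240 102 67.9 170.0
scene [330.1 206.6] 252 74 56.1 165.4
scene [330.1 206.6] 252 102 41.2 156.8
scene [292.5 206.2] 63 74 71.6 -112.6
scene [292.5 206.2] 63 102 62.9 -100.8
scene [303.8 247.5] 58 74 63.2 -10.1
scene [303.8 247.5] 58 102 75.9 -6.3
```

Request:
apply_moves --pt "0.2 -0.2 0 0 0 0 0" --pt "0.19 -0.21 0 0 0 0 0" --pt "0.18 -0.22 0 0 0 0 0" --pt "0.16 -0.23 0 0 0 0 0" --pt "0.14 -0.25 0 0 0 0 0" --pt "0.13 -0.25 0 0 0 0 0" --pt "0.11 -0.26 0 0 0 0 0" --pt "0.09 -0.27 0 0 0 0 0"

```text
time: 6.98
tool_pos: [459.0, 156.2, 52.4]
tcp_rot: [180.0, -0.0, 156.7]
ft_force: [1.5, 1.0, 1.0]
finger_gap: 0.0
grip_force: 1.0
```

Request:
apply_moves --pt "0.07 -0.27 0 0 0 0 0" --pt "0.05 -0.28 0 0 0 0 0" --pt "0.04 -0.28 0 0 0 0 0" --pt "0.02 -0.28 0 0 0 0 0" --pt "0 -0.29 0 0 0 0 0" --pt "-0.02 -0.28 0 0 0 0 0" --pt "-0.04 -0.28 0 0 0 0 0" --pt "-0.06 -0.28 0 0 0 0 0"

```text
time: 7.98
tool_pos: [431.0, 95.0, 52.3]
tcp_rot: [-180.0, -0.0, 156.7]
ft_force: [1.0, 3.0, -0.4]
finger_gap: -0.1
grip_force: 0.9
```

```bash
cat > st.py <<'E'
from h import *
p=sense()["tool_pos"]; d=p[:2]-C; A=np.degrees(np.arctan2(d[1],d[0]))%360; print(p,np.hypot(*d),A,sense()["ft_force"])
for n in ROI:
    for c,a in blobs(snapshot(n),ROI[n]):
        for z in (74,102):
            q=pix(n,*c,z)[:2]-C; print(n,c.round(1),a,z,np.hypot(*q).round(1),np.degrees(np.arctan2(q[1],q[0])).round(1))
import sys
if len(sys.argv)>1: rows(arc(A,float(sys.argv[1]),int(sys.argv[2])))
E
python3 st.py 206 9
```

```text
[430.96653007  95.01976067  52.33490282] 129.9791642230013 172.38702055755266 [ 0.959709    3.04877533 -0.38758517]
top [258.2 169.2] 194 74 66.5 -36.4
top [258.2 169.2] 194 102 61.2 -41.4
top [226.7 174.7] 140 74 60.0 48.1
top [226.7 174.7] 140 102 53.0 51.8
top [262.6 204.9] 189 74 66.0 -130.9
top [262.6 204.9] 189 102 70.2 -133.8
scene [303.  205.9] 228 74 56.9 -129.1
scene [303.  205.9] 228 102 45.1 -116.2
scene [293.5 232.4] 94 74 55.7 -51.3
scene [293.5 232.4] 94 102 63.0 -39.2
scene [331.7 246.7] 76 74 60.7 47.9
scene [331.7 246.7] 76 102 71.5 40.3
[np.float64(-0.24), np.float64(-0.2), np.float64(-0.03)]
[np.float64(-0.1), np.float64(-0.25), np.float64(0.0)]
[np.float64(-0.12), np.float64(-0.25), np.float64(0.0)]
[np.float64(-0.13), np.float64(-0.23), np.float64(0.0)]
[np.float64(-0.14), np.float64(-0.23), np.float64(0.0)]
[np.float64(-0.16), np.float64(-0.22), np.float64(0.0)]
[np.float64(-0.18), np.float64(-0.21), np.float64(0.0)]
[np.float64(-0.19), np.float64(-0.2), np.float64(0.0)]
[np.float64(-0.2), np.float64(-0.18), np.float64(0.0)]
```

Request:
apply_moves --pt "-0.12 -0.25 0 0 0 0 0" --pt "-0.13 -0.25 0 0 0 0 0" --pt "-0.14 -0.25 0 0 0 0 0" --pt "-0.15 -0.24 0 0 0 0 0" --pt "-0.16 -0.23 0 0 0 0 0" --pt "-0.17 -0.22 0 0 0 0 0" --pt "-0.18 -0.21 0 0 0 0 0" --pt "-0.15 -0.15 0 0 0 0 0"

```text
time: 9.07
tool_pos: [443.4, 31.2, 52.6]
tcp_rot: [180.0, 0.0, 156.7]
ft_force: [0.3, 3.1, 0.1]
finger_gap: 0.1
grip_force: 0.9
```

Request:
apply_moves --pt "0 0 0 0 0 0 0"

```text
time: 9.2
tool_pos: [443.2, 31.1, 52.4]
tcp_rot: [-180.0, 0.0, 156.7]
ft_force: [-0.3, -0.9, 1.2]
finger_gap: 0.2
grip_force: 0.0
```

```bash
python3 st.py 213 5
```

```text
[443.1707929   31.06675536  52.44404538] 125.64381442521594 201.83594288575432 [-0.2667194  -0.86142314  1.19106332]
top [247.6 164.2] 195 74 68.9 -9.4
top [247.6 164.2] 195 102 61.4 -12.1
top [220.4 183.5] 112 74 63.3 75.1
top [220.4 183.5] 112 102 58.7 80.7
scene [293.1 213.6] 219 74 59.8 -99.5
scene [293.1 213.6] 219 102 55.1 -84.4
scene [341. 239.] 107 74 61.4 74.6
scene [341. 239.] 107 102 67.5 62.8
scene [304.2 241.1] 115 74 49.7 -17.6
scene [304.2 241.1] 115 102 62.2 -11.3
[np.float64(-0.15), np.float64(-0.11), np.float64(-0.02)]
[np.float64(-0.12), np.float64(-0.1), np.float64(-0.0)]
[np.float64(-0.12), np.float64(-0.11), np.float64(-0.0)]
[np.float64(-0.13), np.float64(-0.1), np.float64(-0.0)]
[np.float64(-0.14), np.float64(-0.09), np.float64(-0.0)]
```

Request:
apply_moves --pt "-0.12 -0.1 0 0 0 0 0" --pt "-0.12 -0.11 0 0 0 0 0" --pt "-0.13 -0.11 0 0 0 0 0" --pt "-0.13 -0.1 0 0 0 0 0" --pt "-0.09 -0.07 0 0 0 0 0" --pt "0 0 0 0 0 0 0"

```text
time: 10.05
tool_pos: [453.5, 10.8, 52.4]
tcp_rot: [-180.0, 0.0, 156.7]
ft_force: [-0.1, 0.6, -1.1]
finger_gap: -0.2
grip_force: 0.1
```

```bash
python3 st.py 215 3; python3 - <<'E'
from h import *
a=snapshot("top")[90:255,180:310,::-1];b=snapshot("scene")[180:345,250:390,::-1]
f=lambda q:cv2.resize(q,(390,495),interpolation=cv2.INTER_CUBIC)
cv2.imwrite("pics/c4.png",np.hstack([f(a),f(b)]))
E
```

```text
[453.54627407  10.80797382  52.39276958] 125.60965665155932 212.2310654948075 [-0.07318756  0.59882749 -1.09508733]
top [243.5 163.8] 198 74 69.1 -0.3
top [243.5 163.8] 198 102 61.2 -2.1
top [220.5 188.2] 144 74 60.9 86.6
top [220.5 188.2] 144 102 57.5 92.8
scene [290.7 217.2] 230 74 61.1 -89.3
scene [290.7 217.2] 230 102 59.1 -74.6
scene [342.8 235. ] 82 74 60.5 84.7
scene [342.8 235. ] 82 102 64.4 71.5
scene [310.5 242.6] 69 74 46.4 -1.2
scene [310.5 242.6] 69 102 60.1 1.5
[np.float64(-0.07), np.float64(-0.02), np.float64(-0.02)]
[np.float64(-0.06), np.float64(-0.04), np.float64(0.0)]
[np.float64(-0.05), np.float64(-0.04), np.float64(0.0)]
```

View pics/c4.png

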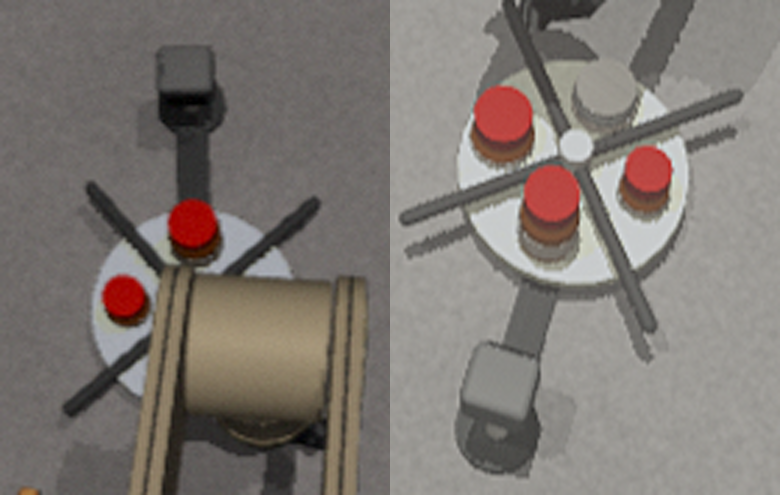

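```bash
python3 - <<'E'
from h import *
def ang(a,c): d=a[:2]-c; return np.hypot(*d).round(1),np.degrees(np.arctan2(d[1],d[0])).round(2)
for n,c,hd,roi in (("top",(559.2,77.65),(242,113),(230,145,262,180)),("scene",(562.6,78.6),(290.2,306.7),(292,232,328,256))):
    i=snapshot(n).astype(int); m=(i[...,0]>90)&(i[...,0]>2.3*i[...,1]); x0,y0,x1,y1=roi
    k=np.zeros_like(m);k[y0:y1,x0:x1]=m[y0:y1,x0:x1]; 
    e=cv2.findNonZero(k.astype(np.uint8)); b=cv2.boundingRect(e); ct=e.reshape(-1,2).mean(0)
    print(n,len(e),b,ct,"jar",ang(pix(n,*ct,102),c),"head",ang(pix(n,*hd,103),c))
    g=i.sum(2); print([ (r,list(g[r,232:254] if n=="top" else g[r,268:306])) for r in ((108,112,150) if n=="top" else (304,308))])
E
```

```text
top 202 (236, 156, 16, 16) [243.67326733 163.74257426] jar (np.float64(62.0), np.float64(-2.32)) head (np.float64(201.1), np.float64(0.36))
[(108, [np.int64(205), np.int64(202), np.int64(220), np.int64(252), np.int64(247), np.int64(264), np.int64(250), np.int64(264), np.int64(265), np.int64(249), np.int64(259), np.int64(256), np.int64(255), np.int64(259), np.int64(254), np.int64(259), np.int64(261), np.int64(230), np.int64(198), np.int64(228), np.int64(313), np.int64(301)]), (112, [np.int64(225), np.int64(186), np.int64(206), np.int64(263), np.int64(264), np.int64(254), np.int64(259), np.int64(265), np.int64(266), np.int64(269), np.int64(255), np.int64(267), np.int64(259), np.int64(260), np.int64(273), np.int64(270), np.int64(251), np.int64(230), np.int64(190), np.int64(209), np.int64(323), np.int64(324)]), (150, [np.int64(321), np.int64(325), np.int64(320), np.int64(336), np.int64(323), np.int64(323), np.int64(266), np.int64(133), np.int64(141), np.int64(146), np.int64(151), np.int64(144), np.int64(143), np.int64(133), np.int64(140), np.int64(156), np.int64(153), np.int64(197), np.i
[... 658 characters left out ...]
np.int64(406), np.int64(415), np.int64(415), np.int64(383), np.int64(357), np.int64(211), np.int64(451), np.int64(477)]), (308, [np.int64(458), np.int64(457), np.int64(459), np.int64(454), np.int64(450), np.int64(462), np.int64(471), np.int64(447), np.int64(357), np.int64(366), np.int64(413), np.int64(427), np.int64(423), np.int64(419), np.int64(425), np.int64(416), np.int64(418), np.int64(418), np.int64(418), np.int64(416), np.int64(419), np.int64(414), np.int64(416), np.int64(412), np.int64(420), np.int64(415), np.int64(414), np.int64(415), np.int64(414), np.int64(416), np.int64(420), np.int64(408), np.int64(379), np.int64(337), np.int64(205), np.int64(338), np.int64(444), np.int64(466)])]
```

Request:
apply_moves --pt "-0.06 -0.05 0 0 0 0 0" --pt "-0.07 -0.05 0 0 0 0 0" --pt "-0.05 -0.04 0 0 0 0 0" --pt "0 0 0 0 0 0 0" --pt "0 0 0 0 0 0 0"

```text
time: 10.98
tool_pos: [456.7, 5.1, 52.4]
tcp_rot: [-180.0, 0.0, 156.7]
ft_force: [-0.2, 2.0, 0.1]
finger_gap: -0.0
grip_force: 0.3
```

```bash
cat > m.py <<'E'
from h import *
def ang(a,c): d=a[:2]-c; return np.hypot(*d).round(1),np.degrees(np.arctan2(d[1],d[0])).round(2)
for n,c,hd,roi in (("top",(559.2,77.65),(242,113),(230,145,262,180)),("scene",(562.6,78.6),(290.2,306.7),(292,232,328,256))):
    i=snapshot(n).astype(int); m=(i[...,0]>90)&(i[...,0]>2.3*i[...,1]); x0,y0,x1,y1=roi
    k=np.zeros_like(m);k[y0:y1,x0:x1]=m[y0:y1,x0:x1]; 
    e=cv2.findNonZero(k.astype(np.uint8)); b=cv2.boundingRect(e); ct=e.reshape(-1,2).mean(0)
    print(n,len(e),b,ct,"jar",ang(pix(n,*ct,102),c),"head",ang(pix(n,*hd,103),c))
print(sense()["tool_pos"],sense()["ft_force"])
E
python3 m.py; python3 - <<'E'
from h import *
crop("scene",(250,180,390,345),"pics/s5.png",3.5)
E
```

```text
top 203 (235, 156, 16, 16) [242.56157635 163.69950739] jar (np.float64(62.2), np.float64(0.36)) head (np.float64(201.1), np.float64(0.36))
scene 278 (300, 236, 19, 18) [309.06834532 244.58633094] jar (np.float64(62.6), np.float64(-0.71)) head (np.float64(204.6), np.float64(1.25))
[456.72999596   5.1440142   52.38973081] [ 0.19233381  1.04880763 -0.26850146]
```

View pics/s5.png

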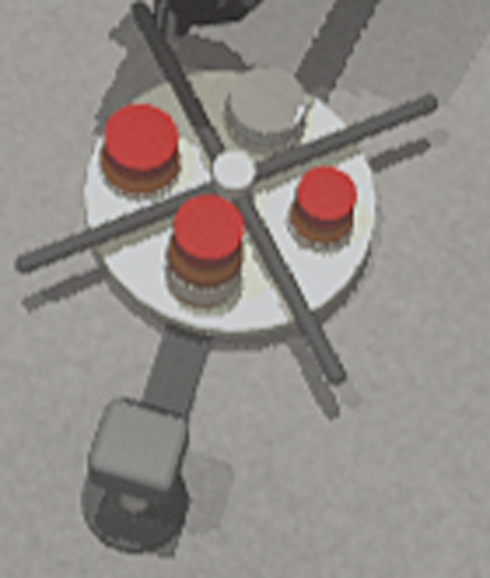

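Request:
apply_moves --pt "-0.05 -0.04 0 0 0 0 0" --pt "0 0 0 0 0 0 0" --pt "0.1 0.08 0 0 0 0 0" --pt "0.3 0.2 0 0 0 0 0" --pt "0 0 -0.5 0 0 0 0" --pt "0 0 -1 0 0 0 0" --pt "0 0 -1 0 0 0 0" --pt "0 0 -1 0 0 0 0"

```text
time: 12.12
tool_pos: [450.1, 16.0, 159.7]
tcp_rot: [180.0, 0.1, 156.8]
ft_force: [-0.9, 0.1, -0.6]
finger_gap: 0.1
grip_force: 0.0
```

Request:
apply_moves --pt "0.4 -0.9 -0.8 0 0 0 0" --pt "0.4 -1 -0.5 0 0 0 0" --pt "0.4 -1 0 0 0 0 0" --pt "0.4 -1 0 0 0 0 0" --pt "0.4 -1 0 0 0 0 0" --pt "0.4 -1 0 0 0 0 0" --pt "0.4 -1 0 0 0 0 0" --pt "0.4 -1 0 0 0 0 0"

```text
time: 13.12
tool_pos: [267.5, -164.5, 197.6]
tcp_rot: [-180.0, 0.1, 156.8]
ft_force: [0.2, -1.1, 0.4]
finger_gap: -0.1
grip_force: 0.0
```

```bash
python3 m.py; python3 - <<'E'
from h import *
a=snapshot("top")[90:255,180:310,::-1];b=snapshot("scene")[180:345,250:390,::-1]
f=lambda q:cv2.resize(q,(390,495),interpolation=cv2.INTER_CUBIC)
cv2.imwrite("pics/c6.png",np.hstack([f(a),f(b)]))
rows([[465.5,-374,150]])
E
```

```text
top 204 (235, 156, 16, 16) [242.25      163.8627451] jar (np.float64(61.8), np.float64(1.12)) head (np.float64(201.1), np.float64(0.36))
scene 280 (300, 236, 20, 18) [309.46428571 244.72857143] jar (np.float64(62.6), np.float64(0.09)) head (np.float64(204.6), np.float64(1.25))
[ 266.90299898 -165.49365578  197.52520401] [-0.35239503 -0.24014047 -0.87400684]
[np.float64(-8.81), np.float64(-3.81), np.float64(1.58)]
```

View pics/c6.png

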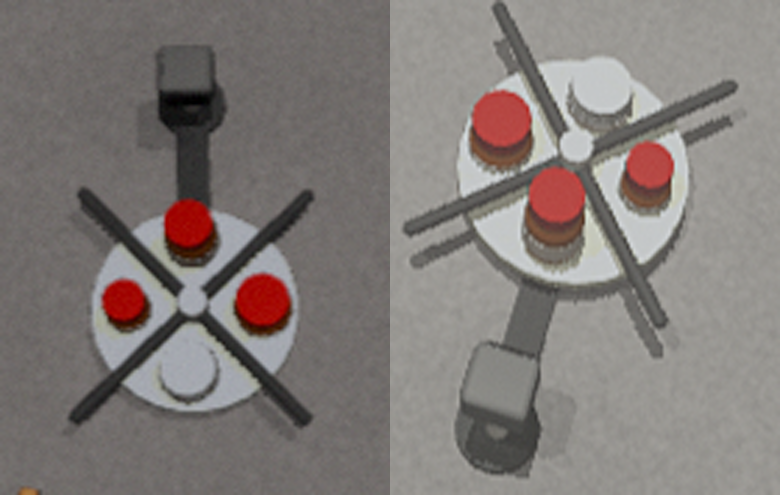

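The jar's bearing matches the reader's within about 1 mm, averaged over both cameras, and the wheel is at rest with the arm clear. Next is the button.

Request:
apply_moves --pt "-0.9 -0.4 0 0 0 0 0" --pt "-0.98 -0.42 0 0 0 0 0" --pt "-0.98 -0.42 0 0 0 0 0" --pt "-0.98 -0.42 0 0 0 0 0" --pt "-0.98 -0.42 0 0 0 0 0" --pt "-0.98 -0.42 0 0 0 0 0" --pt "-0.98 -0.42 0.2 0 0 0 0" --pt "-0.98 -0.42 0.5 0 0 0 0"

```text
time: 14.32
tool_pos: [445.2, -347.8, 176.1]
tcp_rot: [-180.0, 0.1, 156.8]
ft_force: [0.1, -0.4, -0.0]
finger_gap: 0.1
grip_force: 0.0
```

Request:
apply_moves --pt "-0.9 -0.4 0.9 0 0 0 0" --pt "0 0 1 0 0 0 0" --pt "0 0 1 0 0 0 0" --pt "0 0 0.5 0 0 0 0" --pt "0 0 0 0 0 0 0"

```text
time: 14.95
tool_pos: [462.7, -368.2, 72.3]
tcp_rot: [179.9, -0.1, 156.8]
ft_force: [0.5, 0.4, -0.5]
finger_gap: -0.2
grip_force: 0.0
```

```bash
python3 - <<'E'
from h import *
s=sense();print(s["tool_pos"],s["ft_force"]);rows([[465.5,-374,62]])
i=[cv2.resize(q[:,:,::-1],None,fx=4,fy=4) for q in (snapshot("top")[190:260,370:460],snapshot("scene")[120:190,110:200])]
cv2.imwrite("pics/c7.png",np.hstack(i))
E
```

```text
[ 462.66276364 -368.15878099   72.33740668] [ 0.52202133  0.36929496 -0.47921672]
[np.float64(-0.16), np.float64(-0.14), np.float64(0.34)]
```

View pics/c7.png

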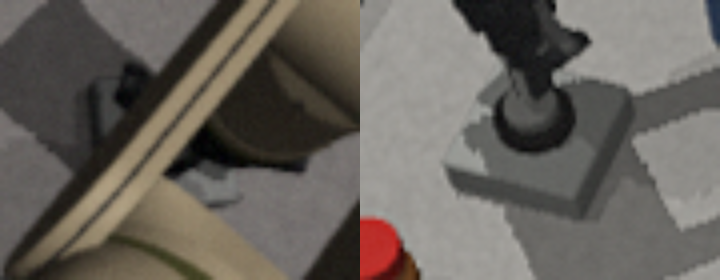

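The fingertip is just above the button in the scene crop, at (530,90). I'll centre it and go down slowly.

Request:
apply_moves --pt "-0.16 -0.14 0.1 0 0 0 0" --pt "0 0 0.1 0 0 0 0" --pt "0 0 0.1 0 0 0 0" --pt "0 0 0.1 0 0 0 0" --pt "0 0 0 0 0 0 0"

```text
time: 15.68
tool_pos: [465.5, -375.6, 61.6]
tcp_rot: [-180.0, 0.0, 156.7]
ft_force: [-0.1, -1.1, 1.5]
finger_gap: -0.1
grip_force: 1.5
```

Request:
apply_moves --pt "0 0 0.1 0 0 0 0" --pt "0 0 0 0 0 0 0"

```text
time: 15.92
tool_pos: [465.6, -375.7, 59.9]
tcp_rot: [-180.0, 0.0, 156.8]
ft_force: [-4.9, 1.9, 13.3]
finger_gap: -0.2
grip_force: 6.7
```

```bash
python3 - <<'E'
from h import *
i=snapshot("scene")[115:185,105:205]
cv2.imwrite("pics/c8.png",cv2.resize(i[:,:,::-1],None,fx=7,fy=7,interpolation=cv2.INTER_CUBIC)); s=sense();print(s["tool_pos"],s["ft_force"],s["wrist_torque"])
E
```

```text
[ 465.60092936 -375.66363479   59.87591934] [-4.26758853  1.95441659 13.24467685] [ 0.38597532  0.70678651 -0.04320054]
```

View pics/c8.png

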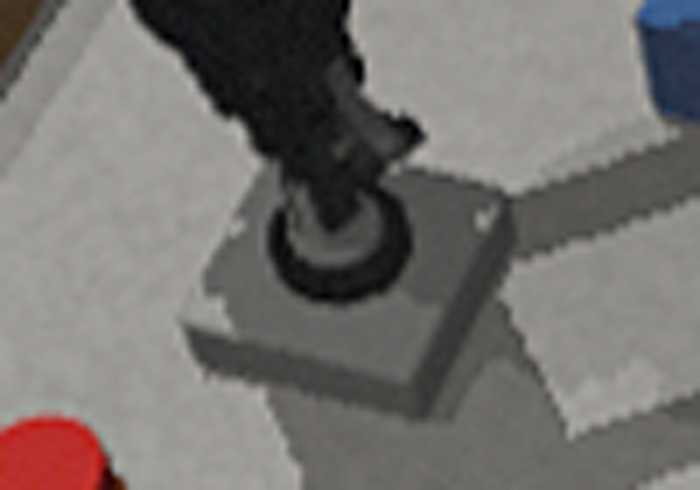

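Request:
apply_moves --pt "0 0 0.06 0 0 0 0" --pt "0 0 0 0 0 0 0" --pt "0 0 0 0 0 0 0"

```text
time: 16.35
tool_pos: [465.7, -375.8, 59.6]
tcp_rot: [-180.0, 0.1, 156.8]
ft_force: [-9.0, 6.8, 25.4]
finger_gap: 0.2
grip_force: 12.7
```

Request:
apply_moves --pt "0 0 -0.15 0 0 0 0" --pt "0 0 0 0 0 0 0"

```text
time: 16.6
tool_pos: [465.6, -375.6, 61.6]
tcp_rot: [-180.0, 0.1, 156.7]
ft_force: [1.0, -2.6, 2.7]
finger_gap: 0.1
grip_force: 1.5
```

Request:
apply_moves --pt "0 0 -0.05 0 0 0 0" --pt "0 0 0 0 0 0 0"

```text
time: 16.85
tool_pos: [465.4, -375.3, 62.5]
tcp_rot: [-180.0, 0.0, 156.7]
ft_force: [1.5, -2.4, 2.4]
finger_gap: -0.0
grip_force: 1.3
```

Request:
apply_moves --pt "0 0 -0.08 0 0 0 0" --pt "0 0 0 0 0 0 0"

```text
time: 17.1
tool_pos: [465.1, -375.0, 64.8]
tcp_rot: [180.0, -0.0, 156.8]
ft_force: [1.2, -1.0, 1.9]
finger_gap: 0.0
grip_force: 0.8
```

Request:
apply_moves --pt "0 0 -0.08 0 0 0 0" --pt "0 0 0 0 0 0 0"

```text
time: 17.35
tool_pos: [465.1, -374.9, 67.2]
tcp_rot: [180.0, -0.0, 156.8]
ft_force: [0.4, 0.1, -0.6]
finger_gap: -0.1
grip_force: 0.0
```

The spring force fades out over about 6 mm of lift and there was a hard stop at the bottom, so the button went fully down and sprang back. I'll move clear, recheck the jar and hand in.

Request:
apply_moves --pt "0 0 -0.5 0 0 0 0" --pt "0 0 -1 0 0 0 0" --pt "0 0 -1 0 0 0 0" --pt "0 0 -1 0 0 0 0" --pt "0 0 -0.5 0 0 0 0" --pt "0 0 0 0 0 0 0" --pt "0 0 0 0 0 0 0"

```text
time: 18.23
tool_pos: [464.8, -374.8, 186.0]
tcp_rot: [180.0, -0.1, 156.7]
ft_force: [0.5, 0.8, 0.4]
finger_gap: 0.2
grip_force: 0.0
```

```bash
python3 m.py && python3 -c "
from bench import *
print(hand_in())"
```

```text
top 206 (235, 156, 16, 16) [242.26699029 163.7961165 ] jar (np.float64(61.9), np.float64(1.07)) head (np.float64(201.1), np.float64(0.36))
scene 278 (300, 236, 20, 18) [309.53956835 244.71942446] jar (np.float64(62.6), np.float64(0.22)) head (np.float64(204.6), np.float64(1.25))
[ 464.64562697 -374.59511869  185.57728557] [-0.45479426 -0.15709583 -1.11945568]
the job is handed in; nothing more can be done
None
```

The job is handed in: the tall jar stands at rest in front of the reader, within about 1° by both cameras, and after that the read button was pressed to its stop and released, finishing at about 18 s with the arm clear.

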